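# Lid the carafe and take off its cover

### The job

The carafe's two-part lid stands nested on the table. Pick the strainer lid up with its cover riding on it, set the pair gently in the carafe's mouth until the strainer lid is fully home, and let go; then lift the cover alone about 10 cm up off it, so that the carafe can be poured through the strainer, which must stay seated. Finish with the cover still in hand in the air, and leave the carafe standing where it is and the other things on the table alone.

Things in the scene. Friction and masses are not known exactly. Their poses are not given: they have to be found in the camera images.
- carafe: White ceramic carafe, open at the top, loose, 0.7 kg, 165 mm tall. Round about its own z axis, which is upright. Origin: centre of its underside. Body 90 mm in diameter up to 80 mm height, sloping in to a straight neck 58 mm in outer diameter from 122 mm height to the rim at 165 mm. The mouth's bore is 51 mm.
- strainer_lid: Inner lid, plain steel, loose, 0.16 kg, round, z up. Origin: centre of its plug's underside, standing on the table at the start. Plug 47 mm across (40 at its foot), 0 to 24 mm up; above it an upright collar, 66 mm outside, 60 inside, 24 to 44 mm up, bare-sided even with the cover on: grip it there. Floor pierced, at 28 mm. Home: collar's underside on the carafe's rim, origin 141 mm above the carafe's.
- cover: Outer lid, loose, 0.09 kg, round, z up. Origin: underside centre of its spigot, 49 to 54 mm across, 0 to 8 mm up. Steel plate 63 mm across, 8 to 11 mm; stem 14 mm across to 17 mm; dark wood knob 22 mm across, 17 to 35 mm. Starts nested on the inner lid: plate loose on the collar's top, spigot inside with 3 mm play, held by weight only, origin 36 mm above the inner lid's.
- dice_tower: Red plastic dice tower with a button and a release gate on its front, five green dice fixed in its tray; stands 160 mm high, tower 76 by 76 mm, tray reaching 116 mm from the axis along its own -x. Origin: underside, on the tower's axis. Not to be disturbed.
- ashtray: Empty blue glazed ceramic ashtray, 116 mm in diameter, 34 mm high. Origin: centre of the underside. Not to be disturbed.
- coasters: Stack of six dark round coasters, 94 mm in diameter, 30 mm high. Origin: centre of the underside. Not to be disturbed.
- oak_box: Shut oak box with a flap on its -x side, 130 (x) by 90 (y) by 74 mm high. Origin: centre of the underside. Not to be disturbed.
Mind the look-alikes: they are no part of the job. What is shaped like the strainer_lid but red or yellow is not meant.

How it is judged:
By the outcome, as a careful person would: the job done as asked, in the order asked, and still so for the second after the job is handed in, while the arm keeps its last pose, push and grip.
It also fails if it takes over 61 s, if anything falls off the work surface, if the arm or the gripper's body presses on something with over 40 N, if the wrist force passes 120 N, or if a joint passes its speed limit or range.

### The arm

A 6-joint arm with a two-finger parallel gripper is mounted at the origin on the work surface. World frame = base frame: x ahead of the robot, y to its left, z up, the work surface at z = 0. Lengths are in m, angles in degrees, forces in N, time in s.
With the tool pointing down it reaches from about 0.3 to 0.875 m from the base axis. Payload 4.2 kg.
Tool frame: the origin (TCP) lies at the very end of the fingers, on their centre line; the grasp point (between the pads) lies 19 mm behind it; z points along the fingers, x is the direction in which the jaws open and shut, and the axes are right-handed (so a half turn about z gives the same grasp; the last joint's range is limited). The gripper opens to 85 mm and grips with 20 to 120 N. Pads are 22 mm wide; open, the fingers measure 114 mm over their backs; the gripper's body (76 mm by 85 mm) begins 54 mm behind the grasp point. The pads swing forward as they close: fully open they stand 13 mm farther back than shut.
Start: joints at [-1.146, 18.312, 89.639, -0, 72.044, -1.146], TCP at [0.575, 0, 0.231] pointing down, gripper open.
Joint ranges: [-177.97, 177.97], [-48.28, 115.42], [12.27, 149.76], [-77.06, 257.06], [2.81, 150.46], [-146.56, 146.56]. Speed limits (degrees/s): [147.25, 147.25, 180, 180, 180, 180].

### API

Orientations are given as a 3x3 rotation matrix whose columns are the frame's x, y, z axes.
In Python, from workcell import env gives the robot as it stands.
- The arm moves only by the tool servo_tool, never from a script. Its argument "targets" is a list that holds one entry, the list of rows, each a list of 7 numbers: the turn, a rotation vector about the tool's x, y, z as a fraction of full scale, then the shift along the tool's x, y, z as a fraction of full scale, then the gripper command: -1 is shut, 1 is fully open, values between are in proportion. A call has exactly 10 rows; each row shifts and turns the commanded pose from where the row before left it, along the tool's axes as they then stand; what a row does not reach is not made up. Full scale, the value 1, is 200 mm for a shift and 0.08 rad for a turn. A row lasts 1/10 s, in which the tool goes at most 50 mm and 8.59 degrees, less where a joint would pass 70% of its speed; a pose out of reach is approached as far as the arm can. A call with a number of a shift or a turn outside -1 to 1 is refused whole. A call with a gripper value outside its range is refused whole. The fingers move at their own pace and stop on an object; "grip_force" is the grip in N (left out, the last holds). Time passes only in rows, so rows that do not move let the fingers close, or fill a call up. It gives the time, the measured TCP pose, the force and the opening at its end, in the units of the state.
- env.get_state(): the state, without advancing time (a new reading comes with each control period).
- env.grab_frame(name): name is "scene" or "side" or "wrist"; returns a dict with "image" (420x560x3 uint8, blue, green, red), "fx", "fy", "cx", "cy" (pixels), "T" (4x4, takes a point from camera to world coordinates); the wrist camera has in their place "T_tool_cam" (4x4, takes a point from camera to tool coordinates, whose origin is the TCP and whose axes are the tool frame's). Camera axes: x right, y down, z forward; pixel columns grow to the right and rows downward; lengths in m; the calibration is good to about 2 mm. A picture is of the moment at which its call begins: read the wrist's pose just before it. There is no depth.
- env.hand_in(): hands the job in, once; it reports no verdict.
The state is a dict: "time": time; "q": joint angles; "dq": joint speeds; "tau": joint torques, N m; "tcp_pos": TCP position; "eef_rot": TCP orientation; "contact_force": force on the tool from outside, world axes, zero at the start; "torque": the same for the moment, N m; "finger_gap": opening from 0.0 (shut) to 1.0 (fully open).
Only numpy, scipy, OpenCV 4.12 (cv2) and the standard library are available. Lean on these libraries where they do the work, as an engineer would, in place of code of your own. Each camera call takes 0.05 s, during which the arm holds its last target.

## Working session

There is one attempt and no reset: what is moved stays moved. The work goes in short steps, Python scripts to look and compute and a tool call to move; the robot and the scene stay as the last step left them, time stands still between calls to the robot, and variables do not carry over. Pictures are saved under pics/ and viewed, and the job is handed in when it is done.

Besides the shell and the picture viewer there is one more tool, called after "Call:" by a JSON object that holds its "fn" and its "kwargs". servo_tool: Moves the arm, as the interface text tells. Its arguments: {"type":"object","properties":{"targets":{"type":"array"},"grip_force":{"type":"number"}},"required":["targets"]}

```bash
mkdir -p pics; ls; cat > h.py <<'E'
import numpy as np, cv2
from workcell import env
def snap(name,tag):
    s=env.get_state(); f=env.grab_frame(name); cv2.imwrite(f'pics/{tag}.png',f['image'])
    if 'T' in f: T=np.array(f['T'])
    else:
        W=np.eye(4);W[:3,:3]=s['eef_rot'];W[:3,3]=s['tcp_pos'];T=W@np.array(f['T_tool_cam'])
    np.savez(f'pics/{tag}.npz',T=T,k=[f['fx'],f['fy'],f['cx'],f['cy']])
def load(tag):
    d=np.load(f'pics/{tag}.npz');return d['T'],d['k']
def ray(tag,u,v):
    T,k=load(tag);d=T[:3,:3]@np.array([(u-k[2])/k[0],(v-k[3])/k[1],1]);return T[:3,3],d
def atz(tag,u,v,z):
    o,d=ray(tag,u,v);return o+d*(z-o[2])/d[2]
def proj(tag,p):
    T,k=load(tag);c=T[:3,:3].T@(np.array(p)-T[:3,3]);return k[0]*c[0]/c[2]+k[2],k[1]*c[1]/c[2]+k[3]
def crop(tag,u0,v0,u1,v1,s,out):
    im=cv2.imread(f'pics/{tag}.png')[v0:v1,u0:u1];cv2.imwrite(f'pics/{out}.png',cv2.resize(im,None,fx=s,fy=s,interpolation=cv2.INTER_CUBIC))
E
python3 - <<'E'
from h import *
for n in ['scene','side','wrist']: snap(n,n+'0'); T,k=load(n+'0'); print(n,T.round(3),k)
s=env.get_state();print(s['time'],s['tcp_pos'],s['eef_rot'],s['contact_force'],s['finger_gap'])
E
```

```text
pics
scene [[-0.71   0.56  -0.428  1.052]
 [ 0.704  0.556 -0.441  0.532]
 [-0.009 -0.614 -0.789  1.037]
 [ 0.     0.     0.     1.   ]] [462.30362406 462.30362406 275.75886985 206.23967607]
side [[-0.998 -0.039  0.056  0.448]
 [-0.069  0.535 -0.842  1.014]
 [ 0.003 -0.844 -0.537  0.697]
 [ 0.     0.     0.     1.   ]] [444.27218089 444.27218089 278.26699229 206.13133607]
wrist [[ 1.     0.001 -0.002  0.575]
 [ 0.    -0.966 -0.26   0.068]
 [-0.002  0.26  -0.966  0.373]
 [ 0.     0.     0.     1.   ]] [321.87476109 321.87476109 280.09240026 208.20634415]
0.15 [5.74669768e-01 1.22241428e-05 2.30676834e-01] [[ 9.99999149e-01  4.57302555e-05 -1.30372044e-03]
 [ 4.57717674e-05 -9.99999998e-01  3.18112348e-05]
 [-1.30371898e-03 -3.18708813e-05 -9.99999150e-01]] [ 0.37298232 -0.73862116  0.34094925] 0.9966771368491517
```

View pics/scene0.png

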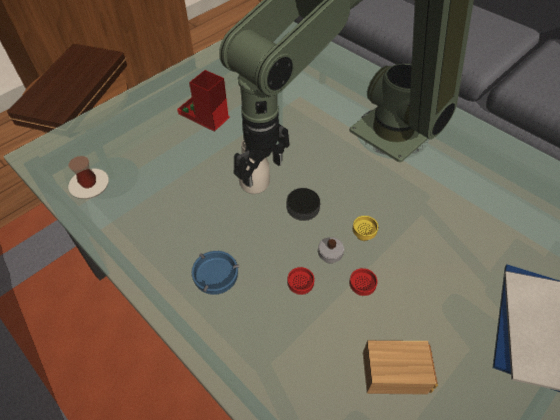

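View pics/side0.png

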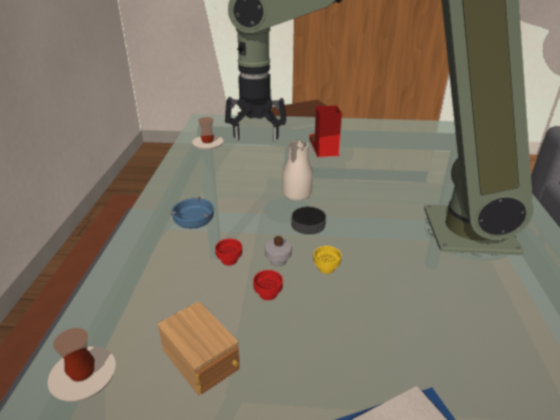

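View pics/wrist0.png

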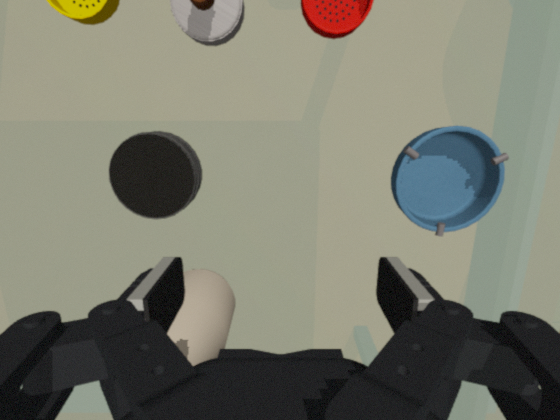

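The only steel lid with a dark knob is at scene (331,249) and side (278,250). The red ones at scene (301,280) and (364,281) and the yellow one at (365,228) are the look-alikes. The carafe is at side (297,170). Next I'll enlarge crops to confirm.

```bash
python3 - <<'E'
from h import *
crop('side0',240,130,360,280,4,'c_side')
crop('scene0',220,140,380,300,4,'c_scene')
E
```

```text
(no output)
```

View pics/c_side.png

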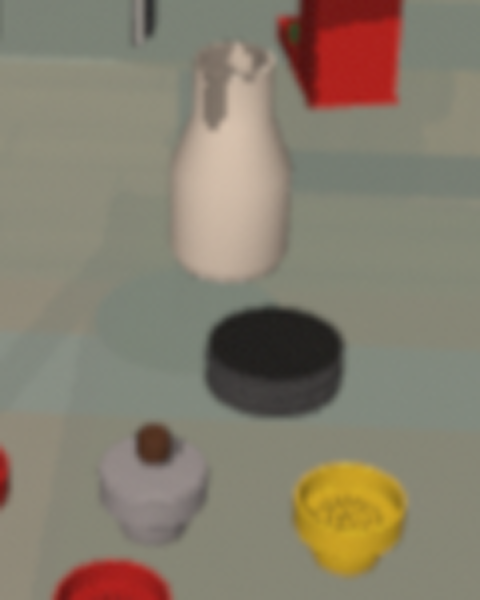

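View pics/c_scene.png

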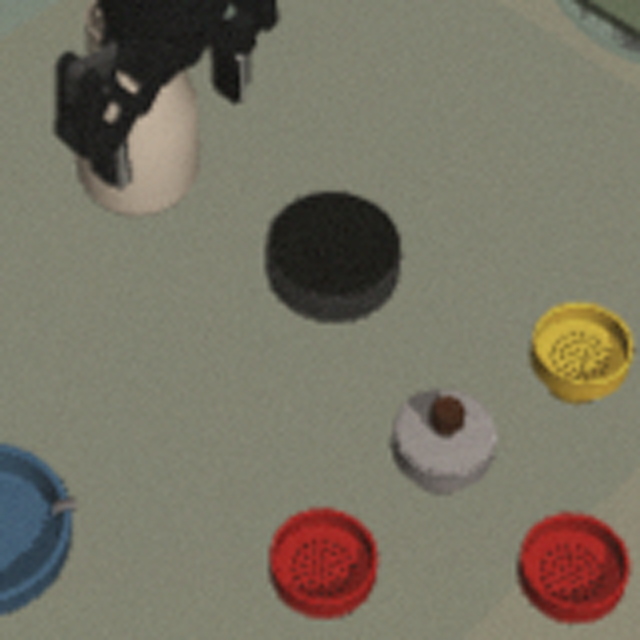

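```bash
python3 - <<'E'
from h import *
print('lid scene',atz('scene0',331.5,248.5,.047),'side',atz('side0',278.3,248.5,.047))
print('knob side',atz('side0',240+153/4,130+440/4,.065),'scene', atz('scene0',220+448/4,140+413/4,.062))
print('carafe',atz('side0',298.5,146,.165), 'base near',atz('side0',240+229/4,130+280/4,0))
print('coaster',atz('side0',240+275/4,130+342/4,.03),'yellow',atz('side0',240+349/4,130+493/4,.044),'red',atz('side0',229,247,.044),atz('side0',268,281,.044),'ash',atz('side0',193,212,.03),'dice',atz('side0',328,150,0))
E
```

```text
lid scene [0.51155777 0.17547095 0.047     ] side [0.50326156 0.18120856 0.047     ]
knob side [0.50408706 0.17174557 0.065     ] scene [0.50705547 0.1715084  0.062     ]
carafe [ 0.46844838 -0.14165955  0.165     ] base near [ 0.46692301 -0.11745206  0.        ]
coaster [0.43238456 0.00892824 0.03      ] yellow [0.3875662  0.18704564 0.044     ] red [0.62155209 0.18013576 0.044     ] [0.517923   0.29274423 0.044     ] ash [0.74884413 0.0148585  0.03      ] dice [ 0.3663503  -0.47344758  0.        ]
```

The steel lid with the knob is the target, at about (0.507, 0.174), and the carafe is near (0.468, -0.15). I'll look at the carafe first with the wrist camera.

Call:
{"fn": "servo_tool", "kwargs": {"targets": [[[0,0,0,-0.05,0.125,-0.05,1],[0,0,0,-0.05,0.125,-0.05,1],[0,0,0,-0.05,0.125,-0.05,1],[0,0,0,-0.05,0.125,-0.05,1],[0,0,0,-0.05,0.125,-0.05,1],[0,0,0,-0.05,0.125,-0.05,1],[0,0,0,-0.05,0.125,-0.05,1],[0,0,0,-0.05,0.125,-0.05,1],[0,0,0,-0.05,0.125,-0.05,1],[0,0,0,-0.05,0.125,-0.05,1]]]}}

```text
time: 1.15
tcp_pos: [0.4743, -0.2509, 0.3314]
eef_rot: [[1.0, -0.0, -0.0], [-0.0, -1.0, 0.0], [-0.0, -0.0, -1.0]]
contact_force: [-0.3, -0.7, -0.2]
finger_gap: 1.003
```

```bash
python3 - <<'E'
from h import *
snap('wrist','wrist1');print(env.get_state()['tcp_pos'],env.get_state()['time'])
snap('scene','scene1')
E
```

```text
[ 0.47360035 -0.25470947  0.33313831] 1.2
```

View pics/wrist1.png

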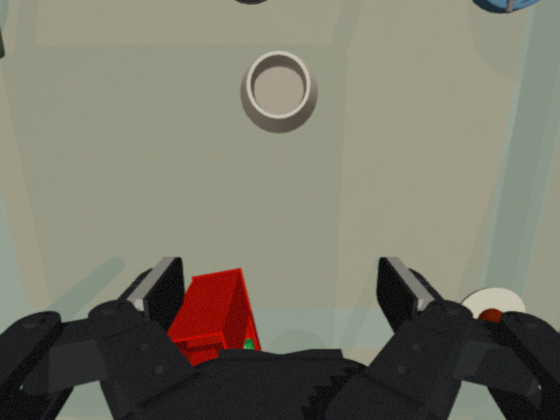

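View pics/scene1.png

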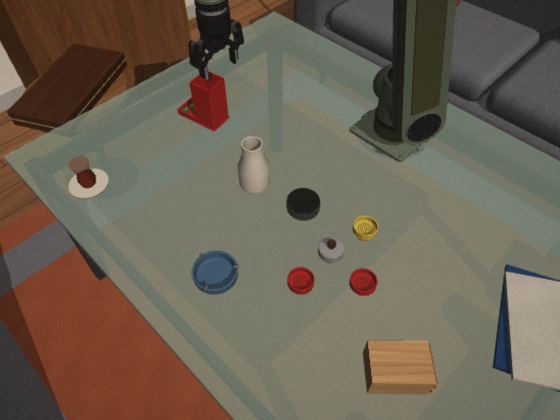

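```bash
python3 - <<'E'
from h import *
crop('wrist1',225,35,335,145,5,'c_w1'); crop('scene1',220,125,290,200,7,'c_s1')
print(atz('wrist1',278.5,84.5,.165))
E
```

```text
[ 0.47280504 -0.15081116  0.165     ]
```

View pics/c_w1.png

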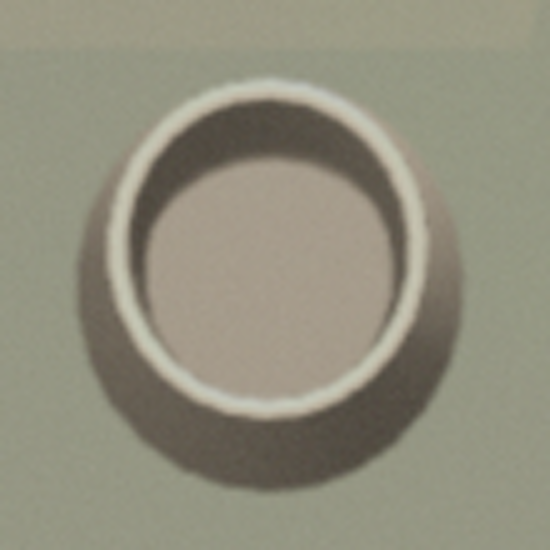

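View pics/c_s1.png

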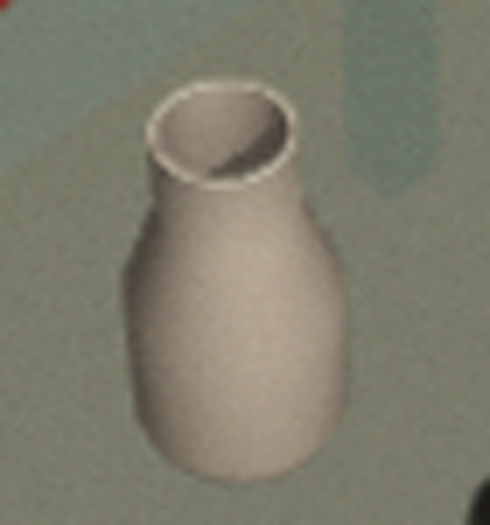

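Call:
{"fn": "servo_tool", "kwargs": {"targets": [[[0,0,0,0.02,-0.18,0.0,1],[0,0,0,0.02,-0.18,0.0,1],[0,0,0,0.02,-0.18,0.0,1],[0,0,0,0.02,-0.18,0.0,1],[0,0,0,0.02,-0.18,0.0,1],[0,0,0,0.02,-0.18,0.05,1],[0,0,0,0.02,-0.18,0.1,1],[0,0,0,0.02,-0.18,0.15,1],[0,0,0,0.0,-0.18,0.15,1],[0,0,0,0,-0.18,0.15,1]]]}}

```text
time: 2.25
tcp_pos: [0.5062, 0.1122, 0.2098]
eef_rot: [[1.0, 0.001, -0.0], [0.001, -1.0, 0.0], [-0.0, -0.0, -1.0]]
contact_force: [1.1, 0.0, -0.1]
finger_gap: 1.002
```

```bash
python3 - <<'E'
from h import *
snap('wrist','wrist2');print(env.get_state()['tcp_pos'],env.get_state()['time'])
E
```

```text
[0.50321353 0.11632609 0.20469607] 2.3
```

View pics/wrist2.png

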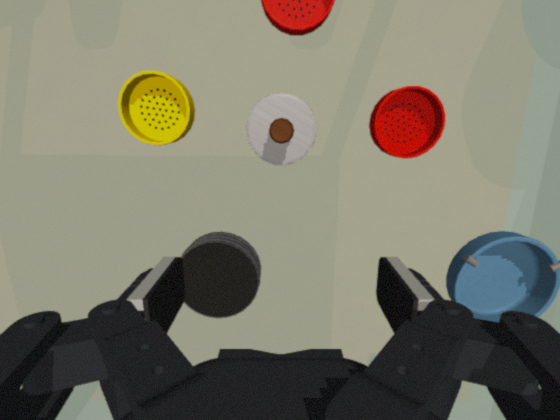

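```bash
python3 - <<'E'
from h import *
print('rim scene1',atz('scene1',251.6,144,.165),'wrist1',atz('wrist1',278.7,84.7,.165))
snap('wrist','wrist3');s=env.get_state();print(s['tcp_pos'],s['time'])
crop('wrist3',230,80,330,180,6,'c_w3'); 
E
```

```text
rim scene1 [ 0.47654947 -0.15015469  0.165     ] wrist1 [ 0.47298511 -0.15098028  0.165     ]
[0.503594   0.11370451 0.20659407] 2.35
```

View pics/c_w3.png

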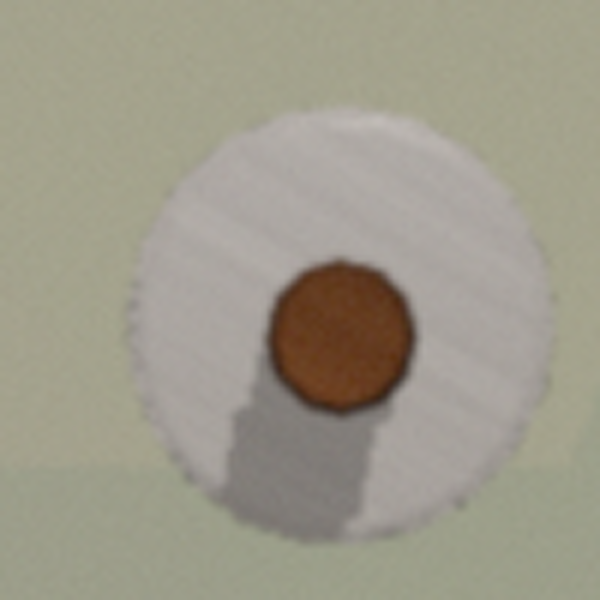

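```bash
python3 - <<'E'
from h import *
print(load('wrist3')[0][:3,3])
print('lid',atz('wrist3',287.2,134.3,.0455),'knob',atz('wrist3',286.8,136.2,.071))
snap('wrist','wrist4');s=env.get_state();print(s['tcp_pos'],s['time'])
a=cv2.imread('pics/wrist3.png');b=cv2.imread('pics/wrist4.png')
g=lambda i:cv2.cvtColor(i,cv2.COLOR_BGR2GRAY).astype(np.float32)[60:220]
print(cv2.phaseCorrelate(g(a),g(b)),load('wrist4')[0][:3,3])
print(cv2.phaseCorrelate(g(cv2.imread('pics/wrist2.png')),g(b)),load('wrist2')[0][:3,3])
E
```

```text
[0.50465986 0.18378332 0.34744549]
lid [0.50792777 0.17334211 0.0455    ] knob [0.50733007 0.17266874 0.071     ]
[0.50505693 0.11203732 0.20879078] 2.4
((-0.39271194378011387, -3.430330079830341), 0.9453806041015519) [0.50483506 0.18157704 0.34915395]
((4.7510043056009295, 1.3002191733395705), 0.734540291958385) [0.50642569 0.18005948 0.3524004 ]
```

Call:
{"fn": "servo_tool", "kwargs": {"targets": [[[0,0,0,0.006,-0.0635,0.05,1],[0,0,0,0,-0.0635,0.05,1],[0,0,0,0,-0.0635,0.1,1],[0,0,0,0,-0.0635,0.1,1],[0,0,0,0,-0.0635,0.1,1],[0,0,0,0,0,0.1,1],[0,0,0,0,0,0.05,1],[0,0,0,0,0,0,1],[0,0,0,0,0,0,1],[0,0,0,0,0,0,1]]]}}

```text
time: 3.4
tcp_pos: [0.5091, 0.1735, 0.1024]
eef_rot: [[1.0, -0.001, 0.002], [-0.001, -1.0, 0.001], [0.002, -0.001, -1.0]]
contact_force: [-0.7, -0.1, 0.7]
finger_gap: 1.003
```

```bash
python3 - <<'E'
from h import *
snap('wrist','wrist5');snap('side','side5');s=env.get_state();print(s['tcp_pos'],s['time'],s['finger_gap'])
crop('side5',200,150,350,290,5,'c_side5')
E
```

```text
[0.50888503 0.17350658 0.10234317] 3.5 1.003011718197177
```

View pics/wrist5.png

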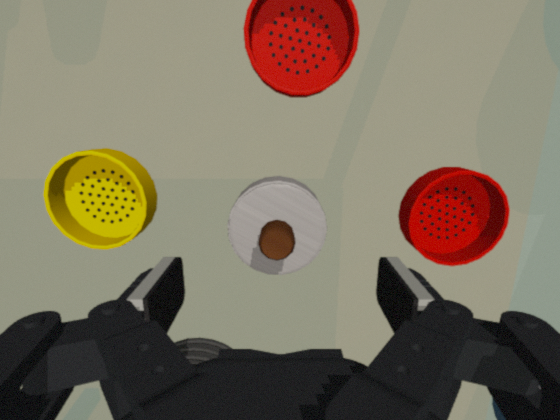

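View pics/c_side5.png

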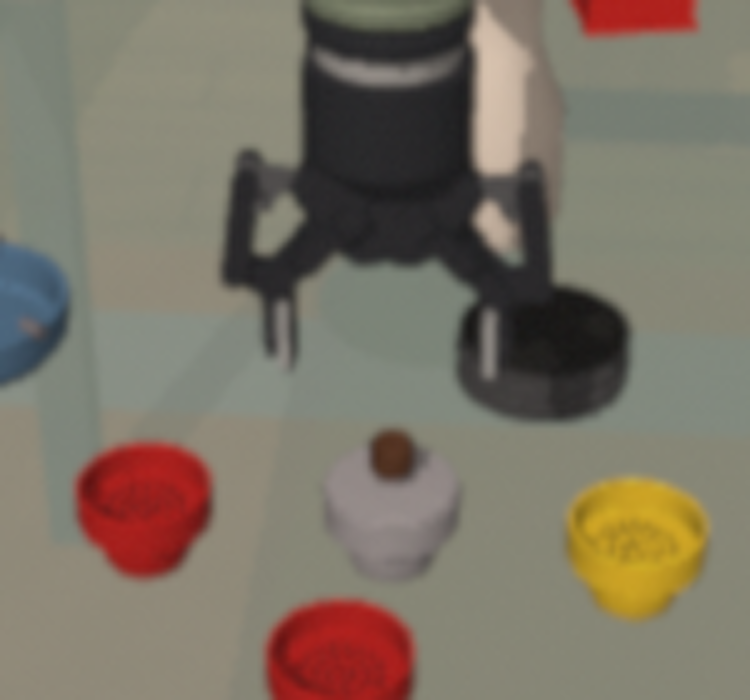

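```bash
python3 - <<'E'
from h import *
crop('wrist5',215,160,340,290,5,'c_w5')
print(atz('wrist5',277,225.5,.0465),atz('wrist5',277,239,.071))
E
```

```text
[0.50730001 0.17632724 0.0465    ] [0.50748094 0.17619216 0.071     ]
```

View pics/c_w5.png

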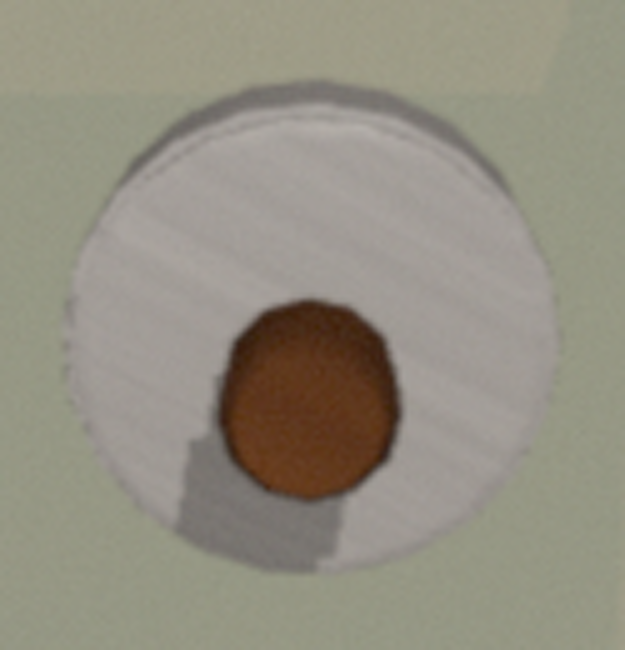

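Call:
{"fn": "servo_tool", "kwargs": {"targets": [[[0,0,0,-0.007,-0.002,0.06,1],[0,0,0,0,0,0.06,1],[0,0,0,0,0,0.06,1],[0,0,0,0,0,0.06,1],[0,0,0,0,0,0.06,1],[0,0,0,0,0,0.06,1],[0,0,0,0,0,0.06,1],[0,0,0,0,0,0.03,1],[0,0,0,0,0,0.015,1],[0,0,0,0,0,0,1]]]}}

```text
time: 4.5
tcp_pos: [0.5068, 0.1739, 0.008]
eef_rot: [[1.0, -0.0, -0.0], [-0.0, -1.0, -0.0], [-0.0, 0.0, -1.0]]
contact_force: [-0.1, 0.3, -0.3]
finger_gap: 0.998
```

```bash
python3 - <<'E'
from h import *
snap('side','side6');s=env.get_state();print(s['tcp_pos'],s['time'],s['finger_gap'],s['contact_force'])
crop('side6',200,150,350,290,5,'c_side6')
E
```

```text
[0.50703989 0.17395776 0.0084177 ] 4.55 0.9987647066308736 [-0.35078511 -0.85363565 -0.00231021]
```

View pics/c_side6.png

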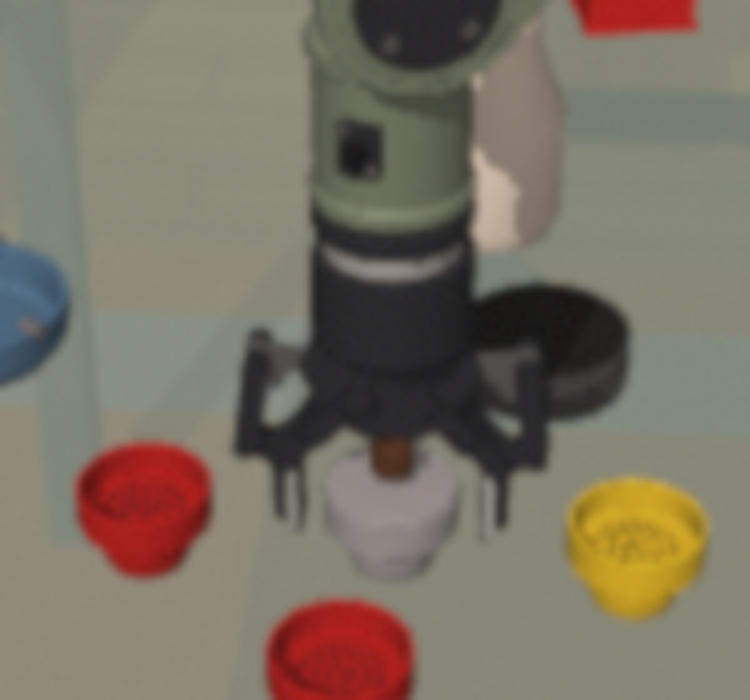

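The jaws straddle the collar, with clearance to the red and yellow lids. I'll close now.

Call:
{"fn": "servo_tool", "kwargs": {"targets": [[[0,0,0,0,0,0,-1],[0,0,0,0,0,0,-1],[0,0,0,0,0,0,-1],[0,0,0,0,0,0,-1],[0,0,0,0,0,0,-1],[0,0,0,0,0,0,-1],[0,0,0,0,0,0,-1],[0,0,0,0,0,-0.005,-1],[0,0,0,0,0,-0.01,-1],[0,0,0,0,0,-0.01,-1]]], "grip_force": 45}}

```text
time: 5.55
tcp_pos: [0.5065, 0.1738, 0.0131]
eef_rot: [[1.0, -0.0, -0.001], [-0.0, -1.0, -0.0], [-0.001, 0.0, -1.0]]
contact_force: [0.3, 0.1, -3.3]
finger_gap: 0.751
```

```bash
python3 - <<'E'
from h import *
snap('side','side7');s=env.get_state();print(s['tcp_pos'],s['time'],s['finger_gap'],s['contact_force'])
crop('side7',200,150,350,290,5,'c_side7')
E
```

```text
[0.50681364 0.17389304 0.01347701] 5.6 0.7585646725948846 [ 0.29902941  0.10034613 -2.29458764]
```

View pics/c_side7.png

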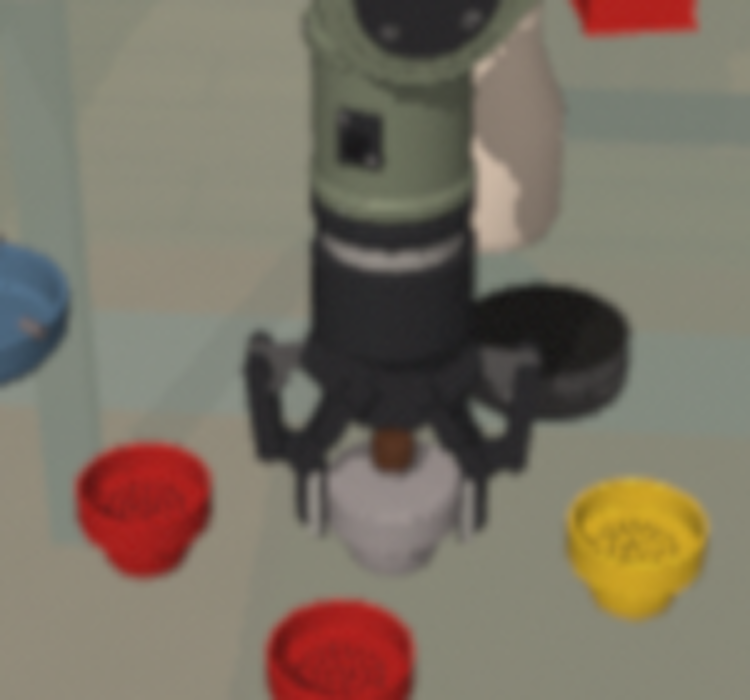

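Call:
{"fn": "servo_tool", "kwargs": {"targets": [[[0,0,0,0,0,-0.05,-1],[0,0,0,0,0,-0.1,-1],[0,0,0,0,0,-0.15,-1],[0,0,0,0,0,-0.15,-1],[0,0,0,0,0,-0.15,-1],[0,0,0,0,0,-0.15,-1],[0,0,0,0,0,-0.15,-1],[0,0,0,0,0,-0.15,-1],[0,0,0,0,0,-0.1,-1],[0,0,0,0,0,-0.05,-1]]]}}

```text
time: 6.6
tcp_pos: [0.5073, 0.174, 0.256]
eef_rot: [[1.0, -0.0, 0.004], [-0.0, -1.0, 0.001], [0.004, -0.001, -1.0]]
contact_force: [0.1, 0.0, -2.0]
finger_gap: 0.754
```

Call:
{"fn": "servo_tool", "kwargs": {"targets": [[[0,0,0,-0.01,0.03,0,-1],[0,0,0,-0.02,0.08,0,-1],[0,0,0,-0.02,0.12,0,-1],[0,0,0,-0.02,0.15,0,-1],[0,0,0,-0.02,0.15,0,-1],[0,0,0,-0.02,0.15,0,-1],[0,0,0,-0.02,0.15,0,-1],[0,0,0,-0.02,0.12,0,-1],[0,0,0,-0.01,0.08,0,-1],[0,0,0,0,0.03,0,-1]]]}}

```text
time: 7.6
tcp_pos: [0.4729, -0.0402, 0.2519]
eef_rot: [[1.0, -0.003, -0.004], [-0.003, -1.0, -0.0], [-0.004, 0.0, -1.0]]
contact_force: [-0.4, 0.7, -3.6]
finger_gap: 0.756
```

```bash
python3 - <<'E'
from h import *
snap('scene','scene8');snap('scene','scene8');snap('side','side8');snap('wrist','wrist8');s=env.get_state();print(s['tcp_pos'],s['time'],s['finger_gap'],s['contact_force'])
crop('side8',240,70,350,200,5,'c_side8');crop('scene8',200,90,310,200,5,'c_scene8')
E
```

```text
[ 0.47440443 -0.03783399  0.25273949] 7.8 0.755990887232831 [-0.12201676 -0.34601695 -2.7263805 ]
```

View pics/c_side8.png

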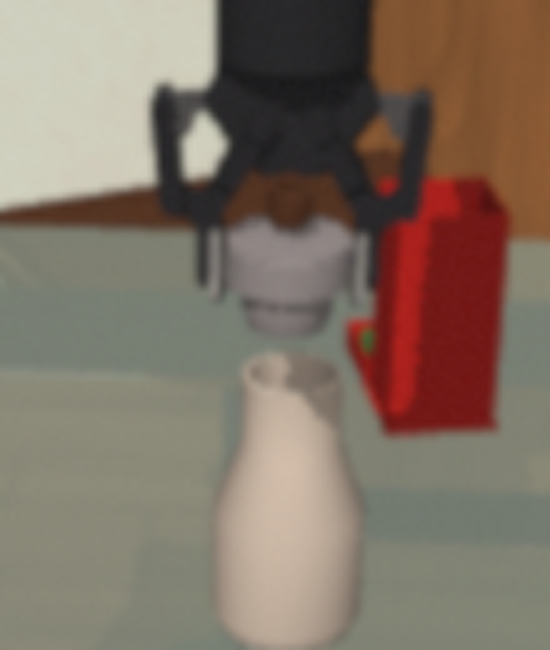

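View pics/c_scene8.png

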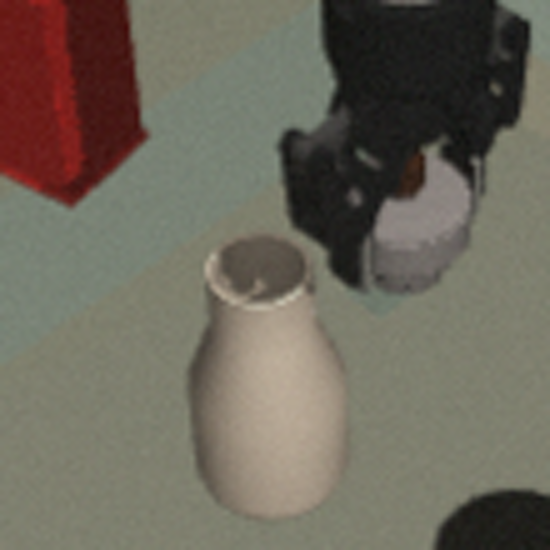

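View pics/wrist8.png

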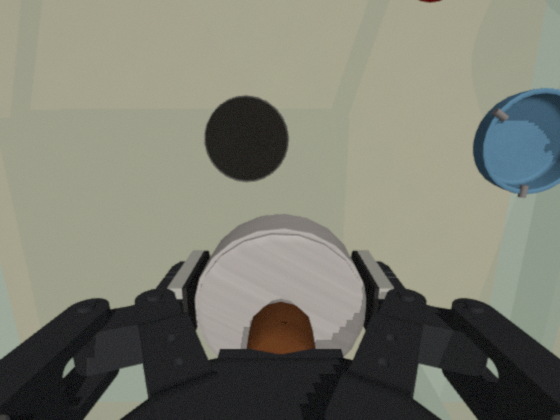

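Call:
{"fn": "servo_tool", "kwargs": {"targets": [[[0,0,0,0,0.03,0,-1],[0,0,0,0,0.07,0,-1],[0,0,0,0,0.1,0,-1],[0,0,0,0,0.12,0,-1],[0,0,0,0,0.1,0,-1],[0,0,0,0,0.07,0,-1],[0,0,0,0,0.05,0.05,-1],[0,0,0,0,0.02,0.1,-1],[0,0,0,0,0.004,0.05,-1],[0,0,0,0,0,0,-1]]]}}

```text
time: 8.8
tcp_pos: [0.4736, -0.1504, 0.2113]
eef_rot: [[1.0, 0.0, -0.004], [0.0, -1.0, 0.002], [-0.004, -0.002, -1.0]]
contact_force: [-0.5, -0.2, -2.2]
finger_gap: 0.753
```

```bash
python3 - <<'E'
from h import *
snap('scene','scene9');snap('scene','scene9');s=env.get_state();print(s['tcp_pos']);snap('side','side9');s=env.get_state();print(s['tcp_pos'],s['time'],s['finger_gap'],s['contact_force'])
crop('side9',250,70,350,200,6,'c_side9');crop('scene9',210,90,300,200,7,'c_scene9')
E
```

```text
[ 0.47495752 -0.15059562  0.21333627]
[ 0.47528498 -0.15067749  0.21385887] 8.95 0.7553892930304043 [ 0.08133685 -0.74851731 -2.89006066]
```

View pics/c_side9.png

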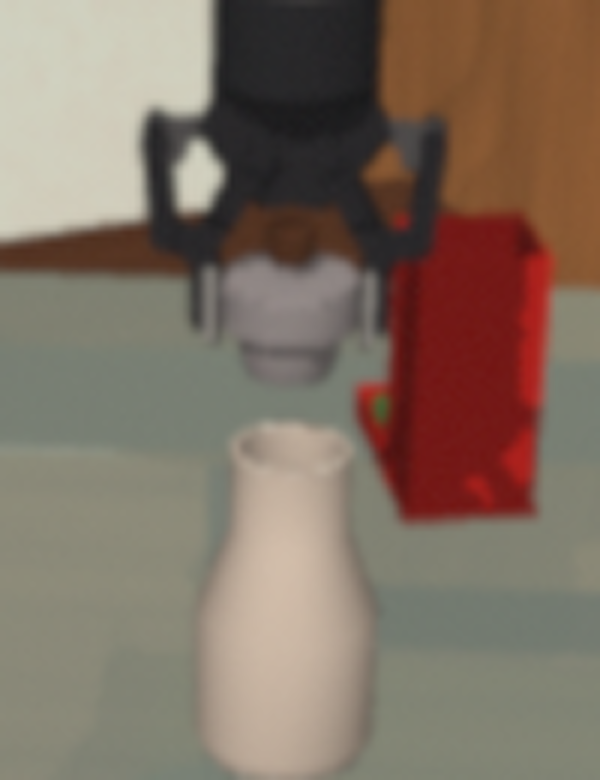

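View pics/c_scene9.png

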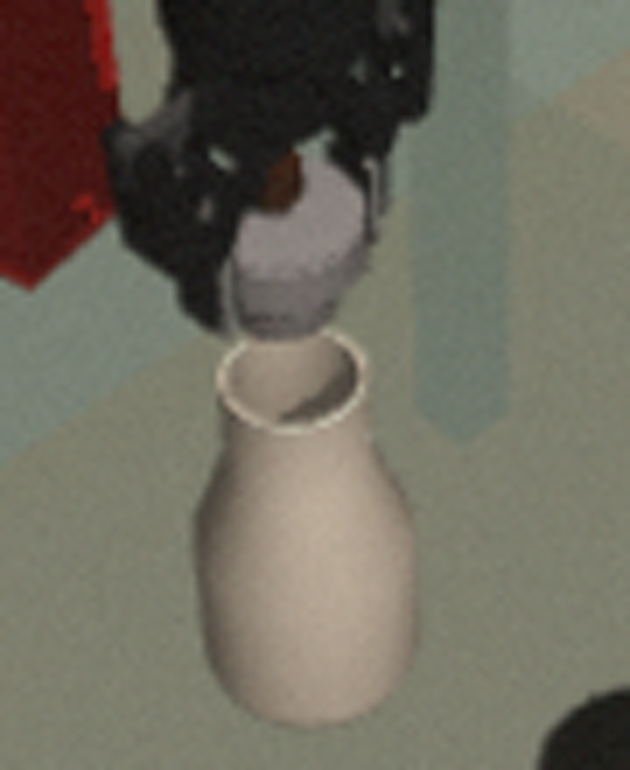

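```bash
python3 - <<'E'
from h import *
lx,ly,lz=.4751,-.1506,.2136-.0083
for c,t,(u0,v0),s in(('side','side9',(250,70),6),('scene','scene9',(210,90),7)):
    f=lambda p:((np.array(proj(t,p))-[u0,v0])*s).round(1)
    def ext(x,y,z,r):
        P=np.array([f((x+r*np.cos(a),y+r*np.sin(a),z)) for a in np.linspace(0,6.28,90)]);return P.min(0),P.max(0)
    print(c,'foot',ext(lx,ly,lz,.02),'collar bot',ext(lx,ly,lz+.024,.033),'collar top',ext(lx,ly,lz+.044,.033))
    for cx in (.4735,.4765): print('rim',cx,ext(cx,-.1505,.165,.029))
E
```

```text
side foot (array([236.9, 351.8]), array([322.5, 385.6])) collar bot (array([209.7, 293.6]), array([352.4, 347.8])) collar top (array([210.2, 253.1]), array([354.2, 305.9]))
rim 0.4735 (array([220. , 422.7]), array([342. , 473.9]))
rim 0.4765 (array([213.7, 422.5]), array([335.7, 473.7]))
scene foot (array([234.1, 260.7]), array([341.6, 335. ])) collar bot (array([194.3, 188.5]), array([374.6, 311.4])) collar top (array([190.3, 146.8]), array([372.9, 270. ]))
rim 0.4735 (array([220.5, 320.8]), array([372.3, 427.9]))
rim 0.4765 (array([214.7, 324.6]), array([366.6, 431.9]))
```

Call:
{"fn": "servo_tool", "kwargs": {"targets": [[[0,0,0,-0.01,0,0.02,-1],[0,0,0,0,0,0.04,-1],[0,0,0,0,0,0.04,-1],[0,0,0,0,0,0.04,-1],[0,0,0,0,0,0.04,-1],[0,0,0,0,0,0.03,-1],[0,0,0,0,0,0.02,-1],[0,0,0,0,0,0.01,-1],[0,0,0,0,0,0,-1],[0,0,0,0,0,0,-1]]]}}

```text
time: 9.95
tcp_pos: [0.473, -0.151, 0.1656]
eef_rot: [[1.0, -0.0, 0.001], [-0.0, -1.0, -0.0], [0.001, 0.0, -1.0]]
contact_force: [0.4, -0.5, -1.8]
finger_gap: 0.754
```

```bash
python3 - <<'E'
from h import *
snap('scene','scene10');snap('side','side10');s=env.get_state();print(s['tcp_pos'],s['time'],s['finger_gap'],s['contact_force'],s['torque'])
crop('side10',250,70,350,200,5,'c_side10');crop('scene10',210,90,300,200,5,'c_scene10')
a=cv2.imread('pics/c_side10.png');b=cv2.imread('pics/c_scene10.png');b=cv2.copyMakeBorder(b,0,650-b.shape[0],0,0,0);cv2.imwrite('pics/m10.png',cv2.hconcat([a[50:],b[50:]])[:600,:])
E
```

```text
[ 0.47305533 -0.15100661  0.16565663] 10.05 0.7554771814767365 [ 0.27955416  0.08471123 -3.25117447] [-0.03609825 -0.03619329 -0.01745135]
```

View pics/c_side10.png

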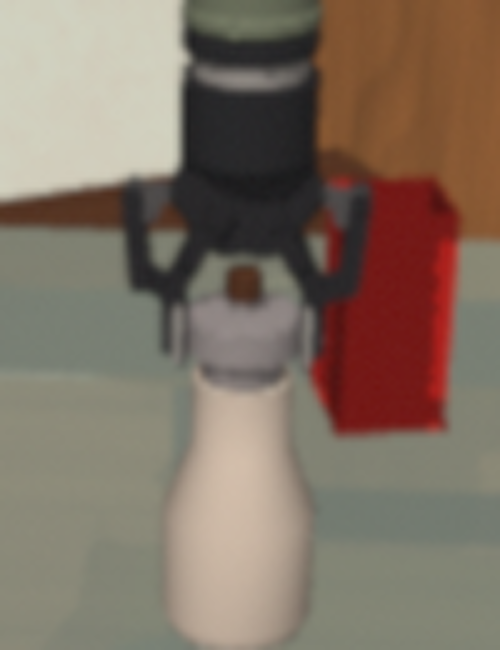

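View pics/c_scene10.png

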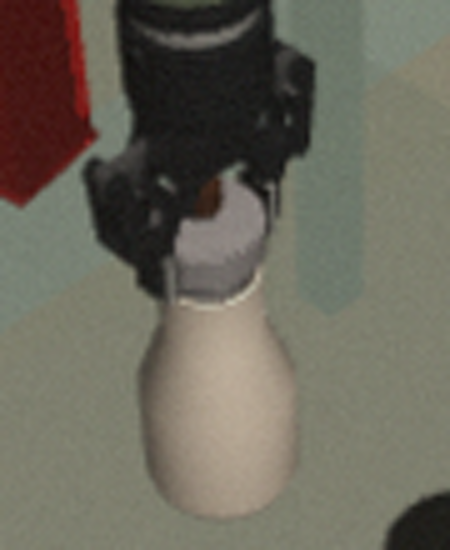

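The plug is entering and looks centred in both views, with no extra force. I'll lower it slowly.

Call:
{"fn": "servo_tool", "kwargs": {"targets": [[[0,0,0,0,0,0.01,-1],[0,0,0,0,0,0.01,-1],[0,0,0,0,0,0.01,-1],[0,0,0,0,0,0.01,-1],[0,0,0,0,0,0.01,-1],[0,0,0,0,0,0.005,-1],[0,0,0,0,0,0.005,-1],[0,0,0,0,0,0,-1],[0,0,0,0,0,0,-1],[0,0,0,0,0,0,-1]]]}}

```text
time: 11.05
tcp_pos: [0.4729, -0.1509, 0.1534]
eef_rot: [[1.0, -0.0, 0.0], [-0.0, -1.0, -0.0], [0.0, 0.0, -1.0]]
contact_force: [0.3, 0.0, -2.8]
finger_gap: 0.752
```

Call:
{"fn": "servo_tool", "kwargs": {"targets": [[[0,0,0,0,0,0.005,-1],[0,0,0,0,0,0.005,-1],[0,0,0,0,0,0.005,-1],[0,0,0,0,0,0.0,-1],[0,0,0,0,0,0.0,-1],[0,0,0,0,0,0,-1],[0,0,0,0,0,0,-1],[0,0,0,0,0,0,-1],[0,0,0,0,0,0,-1],[0,0,0,0,0,0,-1]]]}}

```text
time: 12.05
tcp_pos: [0.4729, -0.1509, 0.1504]
eef_rot: [[1.0, 0.0, 0.0], [0.0, -1.0, -0.0], [0.0, 0.0, -1.0]]
contact_force: [-0.8, 0.7, -1.7]
finger_gap: 0.754
```

Call:
{"fn": "servo_tool", "kwargs": {"targets": [[[0,0,0,0,0,0.0025,-1],[0,0,0,0,0,0.0,-1],[0,0,0,0,0,0.0025,-1],[0,0,0,0,0,0.0,-1],[0,0,0,0,0,0.0025,-1],[0,0,0,0,0,0,-1],[0,0,0,0,0,0,-1],[0,0,0,0,0,0,-1],[0,0,0,0,0,0,-1],[0,0,0,0,0,0,-1]]]}}

```text
time: 13.05
tcp_pos: [0.4729, -0.1509, 0.1503]
eef_rot: [[1.0, 0.0, 0.001], [0.0, -1.0, -0.0], [0.001, 0.0, -1.0]]
contact_force: [-3.2, 1.3, 9.0]
finger_gap: 0.757
```

```bash
python3 - <<'E'
from h import *
snap('side','side11');snap('scene','scene11')
for i in range(3):
    s=env.get_state();print(s['tcp_pos'],s['time'],s['contact_force'],s['torque']);env.grab_frame('side')
crop('side11',250,70,350,170,6,'c_side11')
E
```

```text
[ 0.47297281 -0.15095732  0.15028303] 13.15 [-1.76843099  1.7488463   9.22883266] [0.13155303 0.57491092 0.036227  ]
[ 0.47295808 -0.15094249  0.15025662] 13.2 [-3.10492909  1.93411123  9.09529647] [ 0.18554428  0.52440133 -0.01489046]
[ 0.47295723 -0.15096603  0.15025503] 13.25 [-3.37591264  0.70802424  9.62999873] [ 0.18737664  0.62928785 -0.00224841]
```

View pics/c_side11.png

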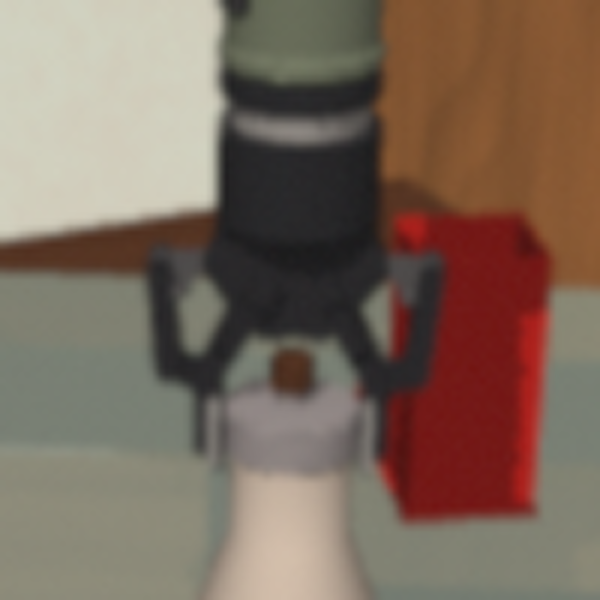

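Call:
{"fn": "servo_tool", "kwargs": {"targets": [[[0,0,0,-0.003,-0.001,0,-1],[0,0,0,-0.003,-0.002,0.0,-1],[0,0,0,0,0,0,-1],[0,0,0,0,0,0.0,-1],[0,0,0,0,0,0,-1],[0,0,0,0,0,0,-1],[0,0,0,0,0,0,-1],[0,0,0,0,0,0,-1],[0,0,0,0,0,0,-1],[0,0,0,0,0,0,-1]]]}}

```text
time: 14.3
tcp_pos: [0.4729, -0.1509, 0.1503]
eef_rot: [[1.0, 0.0, 0.004], [0.0, -1.0, -0.002], [0.004, 0.002, -1.0]]
contact_force: [-0.2, -0.3, 7.1]
finger_gap: 0.753
```

```bash
python3 - <<'E'
from h import *
for i in range(3):
    s=env.get_state();print(s['tcp_pos'],s['time'],s['contact_force'],s['torque']);env.grab_frame('side')
E
```

```text
[ 0.4728928  -0.15091371  0.15031863] 14.3 [-0.22696311 -0.25719286  7.11607745] [-0.03790481  0.22057039 -0.0017248 ]
[ 0.47289654 -0.15091646  0.15028409] 14.35 [ 0.24707276 -1.40958461  7.01203623] [ 0.00182064  0.21036104 -0.01455612]
[ 0.47290895 -0.15092504  0.1502931 ] 14.4 [-0.01773258  0.12301742  6.48156029] [-0.05154278  0.28630496 -0.04009953]
```

Call:
{"fn": "servo_tool", "kwargs": {"targets": [[[0,0,0,0,0,-0.004,-1],[0,0,0,0,0,0,-1],[0,0,0,0,0,0,0.6],[0,0,0,0,0,0.0,0.65],[0,0,0,0,0,0,0.75],[0,0,0,0,0,0,0.85],[0,0,0,0,0,0,1],[0,0,0,0,0,0,1],[0,0,0,0,0,0,1],[0,0,0,0,0,0,1]]]}}

```text
time: 15.45
tcp_pos: [0.4716, -0.1503, 0.1496]
eef_rot: [[1.0, -0.0, 0.0], [-0.0, -1.0, 0.0], [0.0, -0.0, -1.0]]
contact_force: [-0.4, -0.6, -0.8]
finger_gap: 0.999
```

```bash
python3 - <<'E'
from h import *
snap('side','side12');snap('scene','scene12')
s=env.get_state();print(s['tcp_pos'],s['time'],s['contact_force'],s['torque'],s['finger_gap'])
crop('side12',250,70,350,170,6,'c_side12');crop('scene12',210,90,300,190,6,'c_scene12')
E
```

```text
[ 0.47163372 -0.1503002   0.14964237] 15.55 [ 0.4949853  -0.74410344  0.0091922 ] [-0.00418107  0.03334637  0.00330262] 1.0033544462265795
```

View pics/c_side12.png

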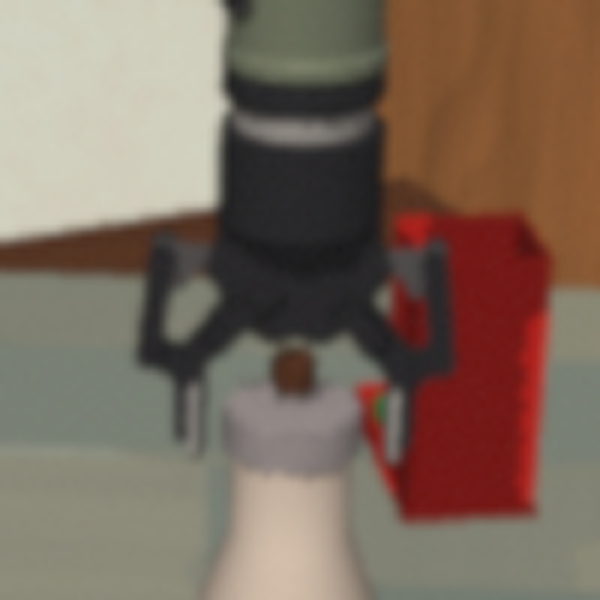

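View pics/c_scene12.png

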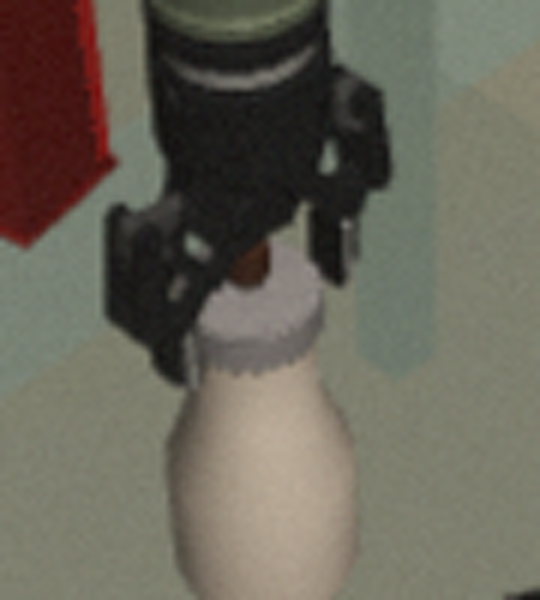

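Call:
{"fn": "servo_tool", "kwargs": {"targets": [[[0,0,0,0.0,0,-0.02,1],[0,0,0,0,0,-0.03,1],[0,0,0,0,0,-0.04,1],[0,0,0,0,0,-0.04,1],[0,0,0,0,0,-0.04,1],[0,0,0,0,0,-0.03,1],[0,0,0,0,0,-0.017,1],[0,0,0,0,0,0,1],[0,0,0,0,0,0,1],[0,0,0,0,0,0,1]]]}}

```text
time: 16.55
tcp_pos: [0.4714, -0.1502, 0.1926]
eef_rot: [[1.0, -0.0, -0.001], [-0.0, -1.0, 0.0], [-0.001, -0.0, -1.0]]
contact_force: [-0.6, 0.1, 0.4]
finger_gap: 0.998
```

```bash
python3 - <<'E'
from h import *
snap('wrist','wrist13');snap('side','side13');snap('scene','scene13')
s=env.get_state();print(s['tcp_pos'],s['time'],s['contact_force'],s['finger_gap'])
crop('side13',250,70,350,170,6,'c_side13');crop('scene13',210,90,300,190,6,'c_scene13')
E
```

```text
[ 0.47148533 -0.15024749  0.19273564] 16.7 [-0.26915936  0.2527189  -0.12835386] 0.9984030233866918
```

View pics/c_side13.png

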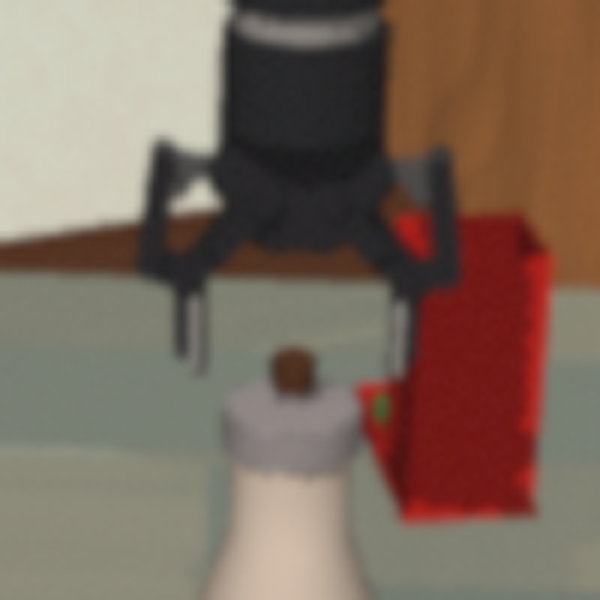

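View pics/c_scene13.png

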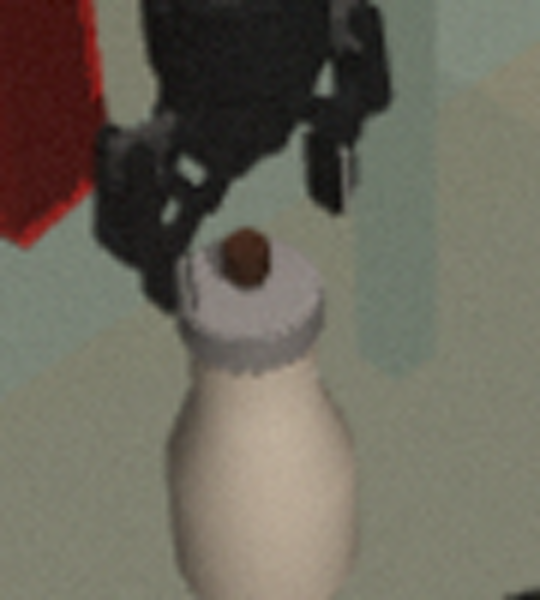

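View pics/wrist13.png

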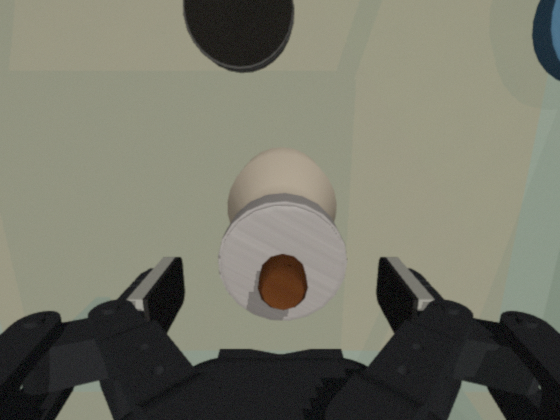

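```bash
python3 - <<'E'
from h import *
for z in (.212,.2135): print('knob',atz('wrist13',283,289,z))
for z in (.188,): print('plate',atz('wrist13',283,262,z), 'w px', 63/1000*321.9/((atz('wrist13',283,262,z)-load('wrist13')[0][:3,3])@load('wrist13')[0][:3,2]))
crop('wrist13',210,190,355,330,5,'c_w13')
E
```

```text
knob [ 0.47275588 -0.15112704  0.212     ]
knob [ 0.47274242 -0.15029014  0.2135    ]
plate [ 0.47293202 -0.14964448  0.188     ] w px 127.03492958962292
```

View pics/c_w13.png

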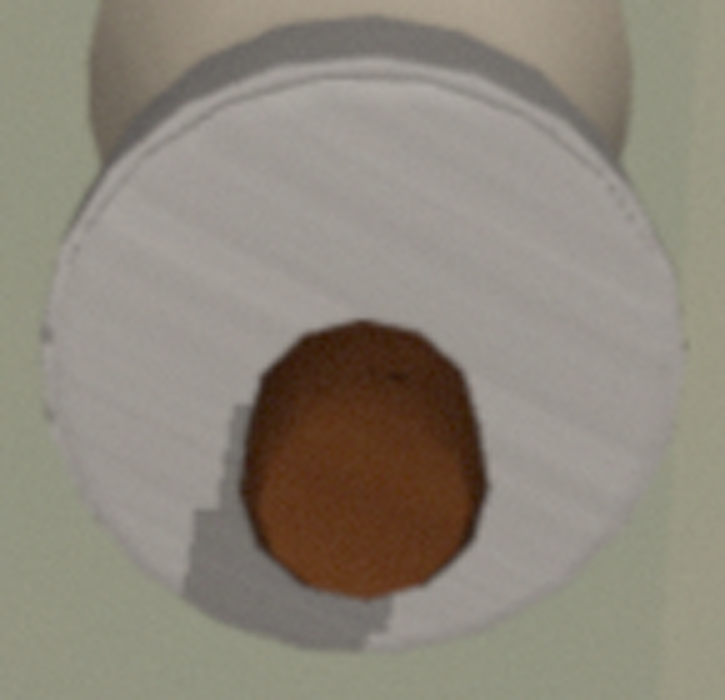

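The plate is 127 px wide against 127.0 predicted for the seated height. The knob is at (0.4728, -0.1505), so I'll shift 1.5 mm in x and close on it.

Call:
{"fn": "servo_tool", "kwargs": {"targets": [[[0,0,0,0.007,0.001,0,1],[0,0,0,0,0,0,0.5],[0,0,0,0,0,0,0.2],[0,0,0,0,0,0,0.0],[0,0,0,0,0,0,-0.1],[0,0,0,0,0,0,-0.2],[0,0,0,0,0,0,-0.3],[0,0,0,0,0,0,-0.3],[0,0,0,0,0,0,-0.3],[0,0,0,0,0,0,-0.3]]], "grip_force": 30}}

```text
time: 17.7
tcp_pos: [0.473, -0.1505, 0.193]
eef_rot: [[1.0, -0.0, 0.0], [-0.0, -1.0, 0.0], [0.0, -0.0, -1.0]]
contact_force: [0.6, -0.2, 0.4]
finger_gap: 0.355
```

```bash
python3 - <<'E'
from h import *
snap('side','side14');snap('wrist','wrist14')
s=env.get_state();print(s['tcp_pos'],s['time'],s['contact_force'],s['finger_gap'])
crop('side14',250,70,350,170,6,'c_side14')
E
```

```text
[ 0.47302835 -0.15051049  0.19304117] 17.8 [0.20917032 0.25337867 0.15126345] 0.3548034481618319
```

View pics/c_side14.png

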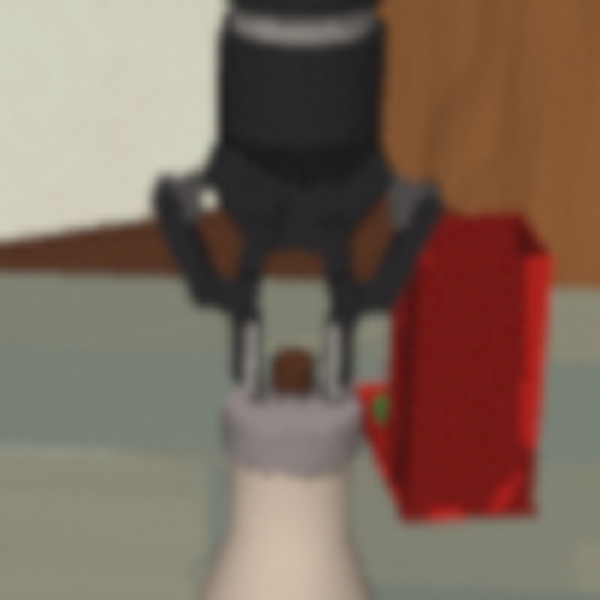

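View pics/wrist14.png

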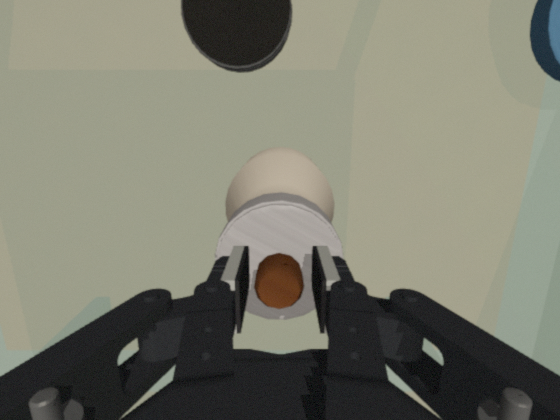

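Centred, with no contact yet. I'll finish closing.

Call:
{"fn": "servo_tool", "kwargs": {"targets": [[[0,0,0,0,0,0,-0.36],[0,0,0,0,0,0,-0.42],[0,0,0,0,0,0,-0.46],[0,0,0,0,0,0,-0.5],[0,0,0,0,0,0,-0.6],[0,0,0,0,0,0,-1],[0,0,0,0,0,0,-1],[0,0,0,0,0,0,-1],[0,0,0,0,0,0,-1],[0,0,0,0,0,0,-1]]]}}

```text
time: 18.8
tcp_pos: [0.473, -0.1505, 0.1932]
eef_rot: [[1.0, 0.0, 0.0], [0.0, -1.0, -0.0], [0.0, 0.0, -1.0]]
contact_force: [-1.2, 0.2, 3.5]
finger_gap: 0.238
```

```bash
python3 - <<'E'
from h import *
snap('side','side15')
s=env.get_state();print(s['tcp_pos'],s['time'],s['contact_force'],s['torque'],s['finger_gap'])
crop('side15',250,70,350,170,6,'c_side15')
E
```

```text
[ 0.47293202 -0.15050958  0.19313738] 18.85 [-1.26733928 -0.42251032  3.68187036] [ 0.04562014  0.38073449 -0.01229268] 0.23932932552799513
```

View pics/c_side15.png

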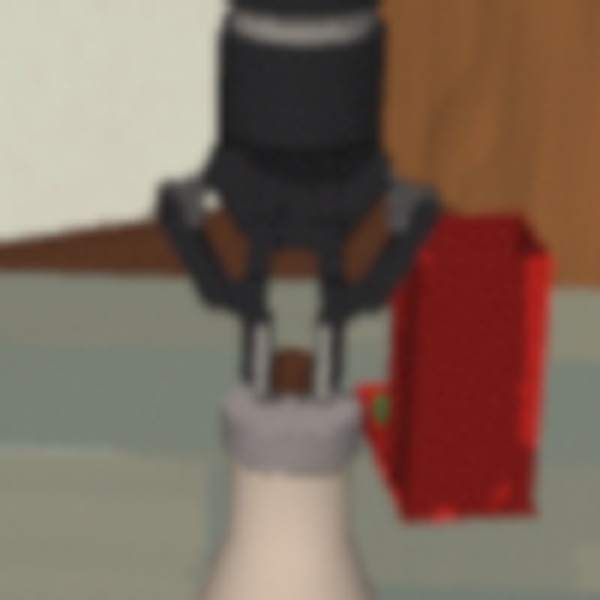

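The gap corresponds to about 20 mm, so the knob is gripped (the 66 mm collar also read about 2 mm low). I'll lift slowly straight up.

Call:
{"fn": "servo_tool", "kwargs": {"targets": [[[0,0,0,0,0,-0.005,-1],[0,0,0,0,0,-0.01,-1],[0,0,0,0,0,-0.01,-1],[0,0,0,0,0,-0.01,-1],[0,0,0,0,0,-0.015,-1],[0,0,0,0,0,-0.015,-1],[0,0,0,0,0,-0.015,-1],[0,0,0,0,0,-0.01,-1],[0,0,0,0,0,-0.005,-1],[0,0,0,0,0,0,-1]]]}}

```text
time: 19.85
tcp_pos: [0.4731, -0.1505, 0.2122]
eef_rot: [[1.0, -0.0, 0.0], [-0.0, -1.0, -0.0], [0.0, 0.0, -1.0]]
contact_force: [-0.2, -0.7, -1.3]
finger_gap: 0.233
```

```bash
python3 - <<'E'
from h import *
snap('side','side16')
s=env.get_state();print(s['tcp_pos'],s['time'],s['contact_force'],s['finger_gap'])
crop('side16',250,70,350,170,6,'c_side16')
E
```

```text
[ 0.47298603 -0.15049689  0.21202969] 19.9 [ 0.63241269 -0.8376109  -0.9650753 ] 0.24021691985889557
```

View pics/c_side16.png

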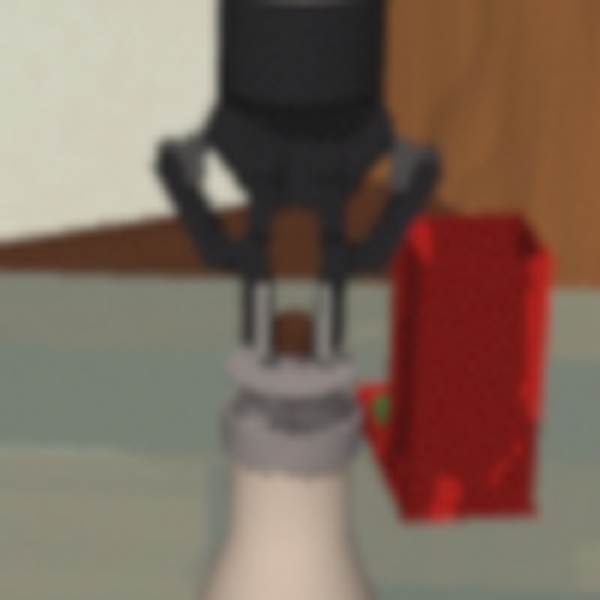

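Only the cover rose, with a load of about 1 N, and the strainer stayed put. I'll go up the remaining ~81 mm.

Call:
{"fn": "servo_tool", "kwargs": {"targets": [[[0,0,0,0,0,-0.02,-1],[0,0,0,0,0,-0.045,-1],[0,0,0,0,0,-0.06,-1],[0,0,0,0,0,-0.08,-1],[0,0,0,0,0,-0.08,-1],[0,0,0,0,0,-0.06,-1],[0,0,0,0,0,-0.04,-1],[0,0,0,0,0,-0.02,-1],[0,0,0,0,0,0,-1],[0,0,0,0,0,0,-1]]]}}

```text
time: 20.9
tcp_pos: [0.4727, -0.1504, 0.2925]
eef_rot: [[1.0, 0.0, -0.001], [0.0, -1.0, 0.0], [-0.001, -0.0, -1.0]]
contact_force: [-0.1, -0.5, -0.8]
finger_gap: 0.239
```

```bash
python3 - <<'E'
from h import *
snap('side','side17');snap('scene','scene17');snap('wrist','wrist17')
s=env.get_state();print(s['tcp_pos'],s['time'],s['contact_force'],s['finger_gap'],np.abs(s['dq']).max())
crop('side17',250,40,350,170,5,'c_side17');crop('scene17',210,60,300,190,5,'c_scene17')
t='side17'
for n,z in(('seat top',.185),('rim',.165)):
    P=np.array([proj(t,(.473+.033*np.cos(a),-.1505+.033*np.sin(a),z)) for a in np.linspace(0,6.28,60)]); print(n,P.min(0),P.max(0))
E
```

```text
[ 0.47272069 -0.15039639  0.29237238] 21.05 [ 0.11666511 -0.38095995 -0.94900704] 0.2424879049060716 0.12721906890464624
seat top [285.53241017 133.5026841 ] [308.85132941 143.01241033]
rim [285.4499962 139.8902103] [308.57141307 149.60429478]
```

View pics/c_side17.png

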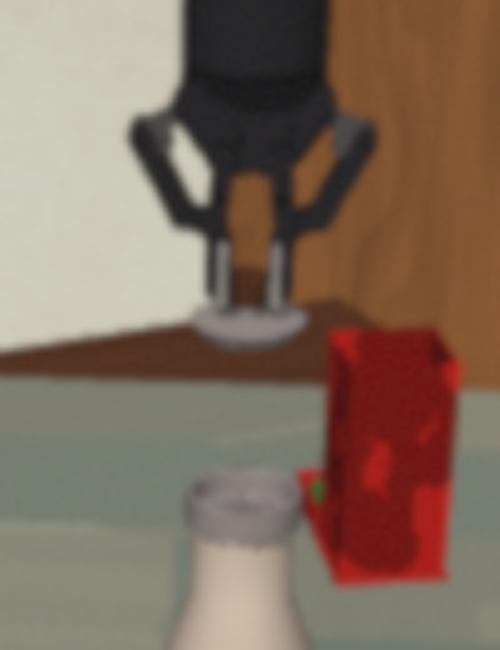

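View pics/c_scene17.png

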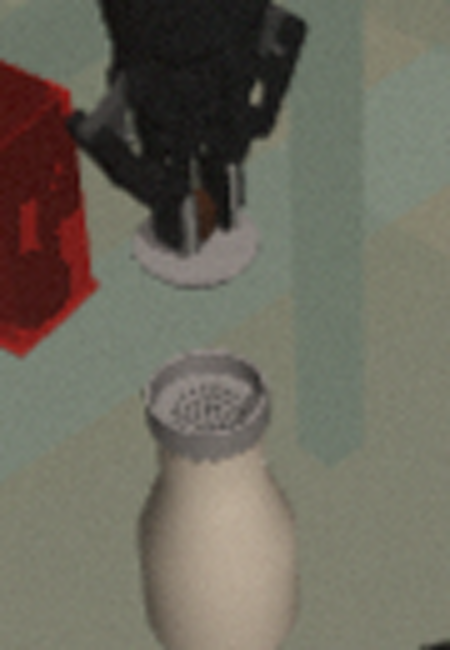

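View pics/scene17.png

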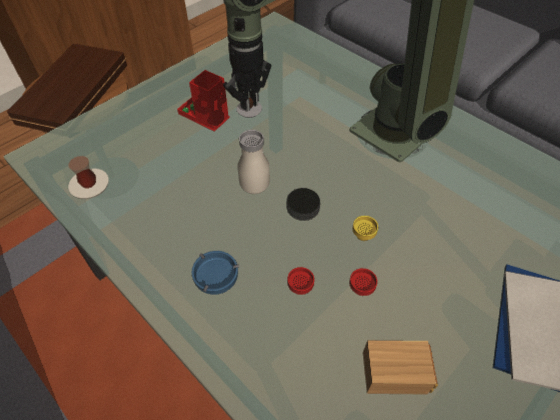

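View pics/wrist17.png

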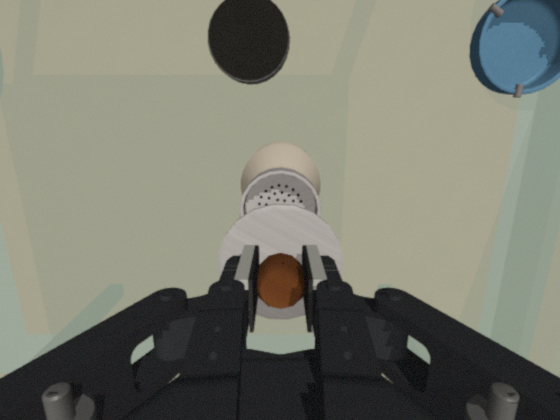

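Side view: the collar's top edge is at row 133 (133.5 predicted seated) and its bottom edge at 149.4 (149.6 predicted). The strainer is home and level, the cover has risen 99 mm and is held steady, and nothing else has moved. I'll hand it in.

```bash
python3 -c "
from workcell import env
print(env.hand_in())"
```

```text
the job is handed in; nothing more can be done
None
```

The job is done and handed in at about 21 s on the robot's clock. I gripped the steel strainer lid by its collar with the cover riding on it. I lowered the pair into the carafe's mouth until it met the rim at about 12 N, and let go. Then I took the cover by its knob and lifted it 99 mm straight up, and it is still in hand.

**Last checks:**
- **Strainer seated:** the collar's edges in the side view lie within 0.5 px of where they should be when fully home, and it looks level.
- **Cover held:** the load in the gripper is about 0.95 N, which is the cover alone, and the grip is steady.
- **Scene:** the carafe and the other things look unmoved in the scene view.

**Disagreements:**
- **Carafe position:** the cameras disagreed by a few mm on the carafe's x position, so I aligned the lid to the carafe within each view.
- **Seating height:** the tool stopped about 1 mm higher than the grasp height implied, which I put down to a small slip in the grip. The checks after release agree with it being fully seated.

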